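Empty the sample tray and vent the moisture analyser

TASK

Pick up the blue tray by its upright grip plate, tip it so that all three white pellets slide off into the orange bin, and set the empty tray back flat on the bench and let go of it. Then raise the moisture analyser's sprung lid until its red pointer stands in the green band and keep holding it there with the gripper so the chamber can vent: finish while holding, do not let the lid down. Leave the amber jar and the beaker where they stand and the bin upright.

Things in the scene. Friction and masses are not known exactly. Their poses are not given: they have to be found in the camera images.
- tray: blue plastic scoop tray, 120 (x) x 74 (y), floor 4 thick, side walls 18 high x 3 thick, open without lip at its +x end (spout); 0.14 kg. At the -x end a 10 thick back wall 18 high, and rising from it an upright grip plate 10 thick (x), 44 wide (y), top 72 above the underside, centred at x = -55. Origin: centre of the underside, z up. Starts flat on the bench, pellets loose in it
- tray_grip (a point): point in the middle of the tray's upright grip plate, 52 above the tray's underside; same axes as the tray
- tray_spout (a point): middle of the tray's open spout edge, on the upper face of the floor; same axes as the tray
- pellet0_center (a point): centre of a white pressed sample pellet, a disc of 24 diameter x 12 high, 11 g, that starts loose on the tray; it slides off the tray when the floor slopes steeply (50 degrees or more is sure)
- pellet1_center (a point): centre of a white pressed sample pellet, a disc of 24 diameter x 12 high, 11 g, that starts loose on the tray; it slides off the tray when the floor slopes steeply (50 degrees or more is sure)
- pellet2_center (a point): centre of a white pressed sample pellet, a disc of 24 diameter x 12 high, 11 g, that starts loose on the tray; it slides off the tray when the floor slopes steeply (50 degrees or more is sure)
- bin: orange open-topped sample bin, 140 x 140 x 60 high, walls and floor 4 thick, 0.6 kg, loose on the bench. Origin: centre of its underside; x and y along its sides, z up
- analyser: moisture analyser fixed to the bench: white case 300 (x) x 200 (y) x 86 high with yellow band, display panel at its -x end, grey lid behind it. Origin: centre of the underside, z up. On its -y side stands a thin black curved scale strip (at y = -108, radius 132 to 160 about the lid's hinge line) with a green band on it; before it moves the lid's red pointer arm
- lid_hinge (a point): middle of the lid's hinge line, which runs along the analyser's y, at x = 120, z = 88 in the analyser's frame. Its axes turn with the lid: x away from the handle, y along the hinge line, z up out of the lid when closed
- lid_handle (a point): middle of the lid's steel handle bar: round, 12 diameter, 100 long, parallel to the hinge line, on two posts, its axis 40 above the lid's top. In the lid_hinge axes (and turning with them) it lies at x = -155, y = 0, z = 72. The bar can turn between the fingers as the lid swings
- lid (a joint): opening angle of the lid in rad, 0 = closed, up to 1.3; the -x end rises. A spring and the weight press it shut: about 5 N at the handle when closed, 7 N at 0.8 rad; let go, it falls shut. The red pointer arm turns with it
- mark (a joint): angle of the middle of the green band in rad, on the same scale as joint lid (pointer at mid-band when both are equal); the band reaches about 0.08 rad to either side. It differs from start to start and stays where it is set
- lid_pointer (a point): point near the end of the lid's red pointer arm (6 wide, 158 long from the hinge line), 150 from the hinge line; its axes turn with the lid
- mark_band (a point): point at the middle of the green band (24 wide, from radius 129 to 175, its outer 14 a tab 14 thick over the strip edge), 150 from the hinge line; its axes turn with the band, equal to those of lid_pointer when the pointer is mid-band
- amber_jar: amber jar with red cap, 56 diameter x 75 high; to be left alone. Origin: centre of the underside
- beaker: white ceramic cup-like beaker, 56 diameter x 70 high; to be left alone. Origin: centre of the underside

How it is judged (in metres and radians):
On the way, in this order (a step that is already met when the one before it is completed fails the run):
1. all three pellets are in the bin while the gripper holds the tray tipped (more than 0.3 rad) (x of pellet0_center in the frame of bin between -0.068 and 0.068 m and y of pellet0_center in the frame of bin between -0.068 and 0.068 m and z of pellet0_center in the frame of bin between 0 and 0.055 m and x of pellet1_center in the frame of bin between -0.068 and 0.068 m and y of pellet1_center in the frame of bin between -0.068 and 0.068 m and z of pellet1_center in the frame of bin between 0 and 0.055 m and x of pellet2_center in the frame of bin between -0.068 and 0.068 m and y of pellet2_center in the frame of bin between -0.068 and 0.068 m and z of pellet2_center in the frame of bin between 0 and 0.055 m and angle between tray's own z axis and vertical above 0.3 rad and contact force between the fingers and tray above 1 N), for 0.05 s.
2. the empty tray stands flat on the bench, let go (height (world z) of tray below 0.01 m and angle between tray's own z axis and vertical below 0.1 rad and contact force between the fingers and tray below 0.1 N and linear speed of tray below 0.02 m/s and x of pellet0_center in the frame of bin between -0.068 and 0.068 m and y of pellet0_center in the frame of bin between -0.068 and 0.068 m and z of pellet0_center in the frame of bin between 0 and 0.055 m and x of pellet1_center in the frame of bin between -0.068 and 0.068 m and y of pellet1_center in the frame of bin between -0.068 and 0.068 m and z of pellet1_center in the frame of bin between 0 and 0.055 m and x of pellet2_center in the frame of bin between -0.068 and 0.068 m and y of pellet2_center in the frame of bin between -0.068 and 0.068 m and z of pellet2_center in the frame of bin between 0 and 0.055 m), for 0.2 s.
At the end, for the whole second after the job is handed in: The three pellets lie in the upright bin, the tray is flat on the bench and released, and the robot's fingers hold the lid still with the pointer within 0.10 rad of the middle of the green band (touching the lid with more than 2 N); neither tray nor bin touches the analyser (all of step 2 and angle between bin's own z axis and vertical below 0.1 rad and angle between the x axis of lid_pointer and the x axis of mark_band, either way round below 0.1 rad and value of joint lid above 0.3 rad and velocity of joint lid between -0.1 and 0.1 rad/s and contact force between the fingers and analyser above 2 N and contact force between each of tray, bin and analyser below 0.2 N); the arm keeps its last pose, push and grip.
It fails at once if the amber jar or the beaker is moved more than 30 mm (distance of any of amber_jar, beaker from where it was at the start of the episode above 0.03 m).
It fails at once if the bin is tipped over (angle between bin's own z axis and vertical above 0.6 rad).
It also fails if it takes over 69 s, if anything falls off the work surface, if the arm or the gripper's body presses on something with over 40 N, if the wrist force passes 120 N, or if a joint passes its speed limit or range.

ROBOT

A 6-joint arm with a two-finger parallel gripper is mounted at the origin on the work surface. World frame = base frame: x ahead of the robot, y to its left, z up, the work surface at z = 0. Lengths are in mm, angles in degrees, forces in N, time in s.
With the tool pointing down it reaches from about 300 to 750 mm from the base axis. Payload 8.5 kg.
Tool frame: the origin (TCP) lies midway between the tips of the shut fingers; the grasp point (between the pads) lies env.tcp_to_grasp behind it (env.tcp_to_grasp is the distance from the TCP to the grasp point, in mm); z points along the fingers, y is the line along which they close (so a half turn about z gives the same grasp; the last joint's range is limited). The gripper opens to 88 mm and grips with 3 to 60 N. Pads are 18 mm wide; open, the fingers measure 123 mm over their backs; the gripper's body (75 mm by 187 mm) begins 45 mm behind the grasp point.
Start: joints at [53.211, 21.807, 74.336, -0, 83.858, -12.336], TCP at [227.667, 500.648, 238.748] pointing down, gripper open.
Joint ranges: [-178.18, 178.18], [-50.72, 133.34], [12.68, 142.11], [-81.47, 261.47], [9.98, 163.14], [-165.26, 165.26]. Speed limits (degrees/s): [136.94, 136.94, 180, 180, 180, 180].

INTERFACE

Orientations are given as a 3x3 rotation matrix whose columns are the frame's x, y, z axes.
In Python, from station import env gives the robot as it stands. The module is installed in compiled form; this text tells all that it offers.
- The arm moves only by the tool servo_tool, never from a script. Its argument "deltas" is one flat list of numbers, 7 for each row, row after row: the shift along the tool's x, y, z in cm, then the turn, a rotation vector about the tool's x, y, z in degrees, then the finger opening in cm, from 0 to 8.81. In form: [tx, ty, tz, wx, wy, wz, jaw, tx, ty, tz, wx, wy, wz, jaw, ...]. A call has 1 to 12 rows; each row is the pose to reach, as a shift and turn from the pose commanded when the call began, along the tool's axes at that moment; what a row does not reach only later rows make up. A row lasts 1/8 s, in which the tool goes at most 62.5 mm and 10.7 degrees, less where a joint would pass 70% of its speed; a pose out of reach is approached as far as the arm can. A call with a gripper value outside its range is refused whole. The fingers move at their own pace and stop on an object; the grip force is fixed at half the most. Time passes only in rows, so rows that repeat a pose let the fingers close. It gives the time, the measured TCP pose, the force, the opening and the grip force at its end, in the units of the state.
- env.get_obs(): the state, without advancing time (a new reading comes with each control period).
- env.camera(name): name is "scene" or "top" or "wrist"; returns a dict with "frame" (384x512x3 uint8, red, green, blue), "depth" (384x512 float32, mm along the optical axis (not along the pixel's ray), 0 where there is no reading), "mtx" (3x3 intrinsics, pixels), "eye" and "attitude" of the camera in the world. Camera axes: x right, y up, looking along -z (the intrinsics and any distortion apply to the point x, -y, -z); pixel columns grow to the right and rows downward; lengths in mm; the calibration is good to about 2 mm. A picture is of the moment at which its call begins.
- env.finish_job(): hands the job in; it is judged then, once.
The state is a dict: "t": time; "joint_positions": joint angles; "qd": joint speeds; "joint_torque": joint torques, N m; "position": TCP position; "ee_rot": TCP orientation; "wrist_force": force on the tool from outside, world axes, zero at the start; "ft_torque": the same for the moment, N m; "finger_gap": finger opening in mm; "gripper_force": force on a finger pad.
Only numpy, scipy, OpenCV 4.12 (cv2) and the standard library are available. Lean on these libraries where they do the work, as an engineer would, in place of code of your own. Each camera call takes 0.05 s, during which the arm holds its last target. There are 200 camera calls.

## Working session

There is one attempt and no reset: what is moved stays moved. The work goes in short steps, Python scripts to look and compute and a tool call to move; the robot and the scene stay as the last step left them, time stands still between calls to the robot, and variables do not carry over. Pictures are saved under pics/ and viewed, at most 10 in all, crops included, and the job is handed in when it is done.

Besides the shell and the picture viewer there is one more tool, called after "Request:" as name(argument=value, ...) on one line, values as JSON. servo_tool: Moves the arm, as the interface text tells. Its arguments: {"type":"object","properties":{"deltas":{"type":"array"}},"required":["deltas"]}

```bash
mkdir -p pics; python3 - <<'E'
from station import env
import cv2,numpy as np
o=env.get_obs();print(o['t'],o['position'],np.round(o['ee_rot'],3).tolist(),o['finger_gap'],env.tcp_to_grasp)
for n in("scene","top"):
    c=env.camera(n);np.savez(f"{n}0.npz",**c);cv2.imwrite(f"pics/{n}0.png",c["frame"][:,:,::-1]);print(n,c["mtx"].tolist(),c["eye"],np.round(c["attitude"],3).tolist(),[k for k in c])
E
```

```text
0.0 [227.51204545 500.42255528 238.13155133] [[-0.91, 0.414, -0.001], [0.414, 0.91, -0.001], [0.0, -0.001, -1.0]] 88.34792777602132 18.700000000000003
scene [[472.2402410556049, 0.0, 260.48262078213435], [0.0, 472.2402410556049, 189.23548907619917], [0.0, 0.0, 1.0]] [1486.31491224 -281.61040453  763.71365248] [[0.328, -0.511, 0.795], [0.945, 0.186, -0.27], [-0.01, 0.839, 0.543]] ['frame', 'depth', 'mtx', 'eye', 'attitude']
top [[467.23863800028903, 0.0, 249.5883767777115], [0.0, 467.23863800028903, 193.8296794900439], [0.0, 0.0, 1.0]] [ 367.27382041   28.0617597  1210.77485252] [[0.019, 0.986, -0.164], [-1.0, 0.016, -0.02], [-0.017, 0.164, 0.986]] ['frame', 'depth', 'mtx', 'eye', 'attitude']
```

View pics/scene0.png

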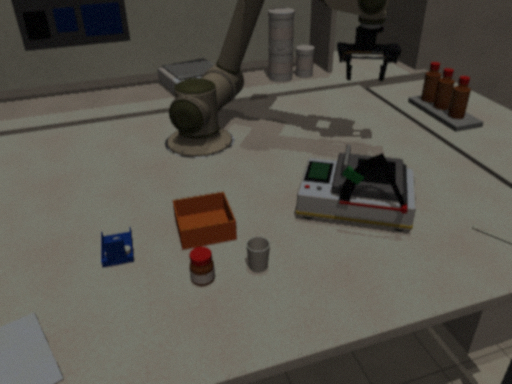

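View pics/top0.png

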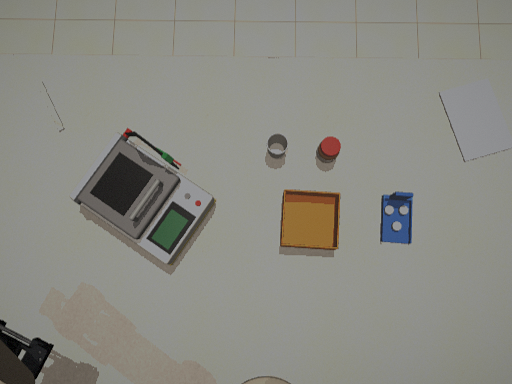

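The scene view shows the tray at (117,250), the bin at (205,220), the jar at (202,265), the beaker at (258,255) and the analyser at (355,190). In the top view the tray is at (396,218) with its plate at the upper end, and the bin is at (310,219). The analyser is at (145,200), with its handle at (145,200) and the green band at (168,158).

```bash
cat > h.py <<'E'
import numpy as np,cv2
def load(n):
    return dict(np.load(n))
def cloud(c):
    d=c["depth"].astype(float);v,u=np.indices(d.shape);K=c["mtx"]
    p=np.stack([(u-K[0,2])/K[0,0]*d,-(v-K[1,2])/K[1,1]*d,-d],-1)
    return p@c["attitude"].T+c["eye"]
def hsv(c): return cv2.cvtColor(c["frame"],cv2.COLOR_RGB2HSV)
def mask(c,lo,hi): return cv2.inRange(hsv(c),lo,hi)>0
COL=dict(blue=((105,120,40),(125,255,255)),orange=((5,150,60),(22,255,255)),green=((50,120,30),(75,255,255)))
def biggest(m):
    n,l,s,_=cv2.connectedComponentsWithStats(m.astype(np.uint8));return l==1+np.argmax(s[1:,4])
E
python3 - <<'E'
from h import *
for n in("top","scene"):
    c=load(n+"0.npz");P=cloud(c)
    ok=c["depth"]>0
    for k,(lo,hi) in COL.items():
        m=mask(c,lo,hi)&ok&(P[...,2]<300)&(P[...,2]>-20)&(P[...,0]>150)
        if k!="green": m=biggest(m)
        q=P[m]; 
        print(n,k,m.sum(),np.percentile(q,[1,50,99],0).round().tolist())
        if k in("blue","orange"):
            for a,b in((-10,12),(12,35),(35,58),(58,90)):
                s=q[(q[:,2]>a)&(q[:,2]<b)]
                if len(s)>15:
                    r=cv2.minAreaRect(s[:,:2].astype(np.float32));print("  z",a,b,len(s),np.round(r[0],1),np.round(r[1],1),round(r[2],1),s[:,2].mean().round(1))
c=load("top0.npz");P=cloud(c)
print("bench z",np.median(P[200:260,350:370].reshape(-1,3),0))
for nm,(u,v) in dict(handle=(145,200),h1=(155,184),h2=(133,214),beaker=(277,141),jar=(330,146),case_a=(212,200),case_b=(167,262),lid=(105,170)).items(): print(nm,P[v,u].round(1))
cv2.imwrite("pics/crop.png",np.hstack([cv2.resize(c["frame"][115:275,65:225,::-1],(640,600)[:1]*2,interpolation=cv2.INTER_CUBIC)[:600]]))
E
```

```text
top blue 990 [[450.0, -362.0, -2.0], [503.0, -327.0, 4.0], [566.0, -287.0, 73.0]]
  z -10 12 797 [ 504.6 -325.5] [ 69. 111.] 85.6 3.5
  z 12 35 133 [ 508.7 -324.9] [ 76.2 116.3] 87.3 17.7
  z 58 90 60 [ 563.  -328.9] [40.   8.4] 87.7 70.6
top orange 2907 [[430.0, -169.0, -2.0], [500.0, -103.0, 4.0], [568.0, -31.0, 62.0]]
  z -10 12 2505 [ 499.3 -102.1] [130.2 136.8] 87.1 3.7
  z 12 35 26 [ 498.4 -111.6] [110.3 136.3] 87.1 22.1
  z 35 58 160 [ 499.4 -100. ] [139.6 138.1] 87.5 52.4
  z 58 90 216 [ 499.4 -100. ] [139.5 137.3] 87.3 60.4
top green 58 [[612.0, 230.0, 167.0], [620.0, 240.0, 180.0], [637.0, 255.0, 188.0]]
scene blue 656 [[450.0, -365.0, 2.0], [564.0, -329.0, 17.0], [571.0, -292.0, 74.0]]
  z -10 12 255 [ 509.9 -329.3] [ 68.1 123.3] 88.1 5.4
  z 12 35 196 [ 516.6 -327.6] [ 71.  109.6] 86.8 19.5
  z 35 58 84 [ 568.1 -332. ] [41.9  8.3] 86.6 46.6
  z 58 90 121 [ 564.1 -331.5] [44.4 12.8] 85.0 68.3
scene orange 2549 [[428.0, -174.0, 1.0], [476.0, -104.0, 25.0], [573.0, -36.0, 61.0]]
  z -10 12 871 [ 500.6 -103.3] [133.5 147.7] 87.2 5.4
  z 12 35 712 [ 501.1 -104.4] [136.9 146.1] 87.2 23.8
  z 35 58 779 [ 500.8 -104.6] [137.8 147.8] 87.7 46.8
  z 58 90 187 [ 500.8 -104.3] [137.3 142. ] 87.3 59.9
scene green 408 [[427.0, 205.0, 87.0], [488.0, 242.0, 91.0], [644.0, 271.0, 184.0]]
bench z [ 478.80782421 -233.36188905   -0.68276851]
handle [522.9 286.2 166.4]
h1 [560.8 266.2 162.7]
h2 [490.8 312.5 163.1]
beaker [709.6 -17.7  12.3]
jar [ 680.7 -147.8   75.1]
case_a [540.5 144.   66.9]
case_b [386.  245.6  82.2]
lid [600.1 396.9 123.8]
```

View pics/crop.png

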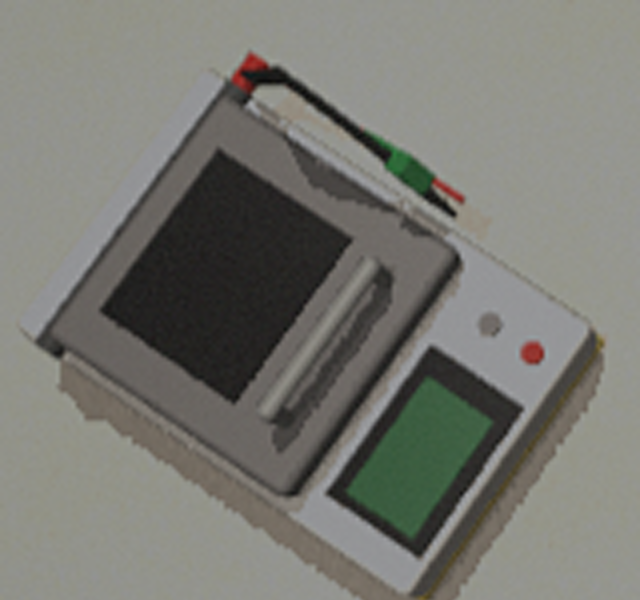

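```bash
cat >> h.py <<'E'
from scipy.spatial.transform import Rotation as Ro
def down(yaw): # tool y at azimuth yaw, z down
    a=np.radians(yaw);y=np.array([np.cos(a),np.sin(a),0]);z=np.array([0,0,-1.]);return np.stack([np.cross(y,z),y,z],1)
def tilt(R,deg): return R@Ro.from_rotvec([np.radians(deg),0,0]).as_matrix()
def delta(p0,R0,p,R):
    return np.r_[R0.T@(np.array(p)-p0)/10,np.degrees(Ro.from_matrix(R0.T@R).as_rotvec())].round(2).tolist()
def now():
    from station import env
    o=env.get_obs();return o,o["position"],o["ee_rot"]
E
python3 - <<'E'
from h import *
o,p,R=now()
print(delta(p,R,[572,-102,260],tilt(down(-3),-55)))
E
```

```text
[-56.3, -40.59, -2.14, -48.15, -32.75, 62.97]
```

Request:
servo_tool(deltas=[-56.3,-40.6,-2.1,-48.1,-32.8,63,8.8,-56.3,-40.6,-2.1,-48.1,-32.8,63,8.8,-56.3,-40.6,-2.1,-48.1,-32.8,63,8.8,-56.3,-40.6,-2.1,-48.1,-32.8,63,8.8,-56.3,-40.6,-2.1,-48.1,-32.8,63,8.8,-56.3,-40.6,-2.1,-48.1,-32.8,63,8.8,-56.3,-40.6,-2.1,-48.1,-32.8,63,8.8,-56.3,-40.6,-2.1,-48.1,-32.8,63,8.8,-56.3,-40.6,-2.1,-48.1,-32.8,63,8.8,-56.3,-40.6,-2.1,-48.1,-32.8,63,8.8,-56.3,-40.6,-2.1,-48.1,-32.8,63,8.8,-56.3,-40.6,-2.1,-48.1,-32.8,63,8.8])

```text
t: 1.6
position: [546.5, -55.3, 258.3]
ee_rot: [[0.053, 0.572, 0.819], [0.999, -0.031, -0.043], [0.001, 0.82, -0.573]]
wrist_force: [1.2, 0.8, 0.5]
finger_gap: 88.1
gripper_force: 0.0
```

```bash
python3 - <<'E'
from h import *
o,p,R=now()
print(o['t'],p,o['joint_positions'],np.round(R,3).tolist())
print(delta(p,R,[572,-102,171],tilt(down(-3),-55)))
E
```

```text
1.6 [546.47253866 -55.26465059 258.27485864] [-27.36318609   7.30701193 111.94826047  68.24886409  21.35866239
 -81.31769913] [[0.053, 0.572, 0.819], [0.999, -0.031, -0.043], [0.001, 0.82, -0.573]]
[-4.54, -5.55, 7.29, 0.05, -0.01, -0.04]
```

```bash
python3 - <<'E'
from h import *
o,p,R=now()
print(delta(p,R,[500,-33,190],tilt(down(90),-55)))
E
```

```text
[1.97, -8.32, 0.01, 0.07, 76.2, -53.34]
```

Request:
servo_tool(deltas=[2,-8.3,0,0,76.2,-53.3,8.8,2,-8.3,0,0,76.2,-53.3,8.8,2,-8.3,0,0,76.2,-53.3,8.8,2,-8.3,0,0,76.2,-53.3,8.8,2,-8.3,0,0,76.2,-53.3,8.8,2,-8.3,0,0,76.2,-53.3,8.8,2,-8.3,0,0,76.2,-53.3,8.8,2,-8.3,0,0,76.2,-53.3,8.8,2,-8.3,0,0,76.2,-53.3,8.8,2,-8.3,0,0,76.2,-53.3,8.8])

```text
t: 2.85
position: [500.3, -32.0, 189.8]
ee_rot: [[-1.0, -0.001, -0.002], [-0.003, 0.573, 0.82], [0.0, 0.82, -0.573]]
wrist_force: [0.0, 1.1, -0.6]
finger_gap: 87.4
gripper_force: 0.0
```

```bash
python3 - <<'E'
from h import *
o,p,R=now()
print(o['t'],p,o['joint_positions'],np.round(R,3).tolist())
# above tray plate, then grasp TCP height 33
for z in (150,):print(delta(p,R,[563.5,-329.5,z],down(-3)))
E
```

```text
2.85 [500.27184153 -31.96066268 189.75666644] [ -37.55760096   31.41036047   86.54961558   41.17200033  100.03905298
 -134.78271743] [[-1.0, -0.001, -0.002], [-0.003, 0.573, 0.82], [0.0, 0.82, -0.573]]
[-6.24, -20.31, -22.12, 42.01, -44.42, 85.21]
```

Request:
servo_tool(deltas=[-6.2,-20.3,-22.1,42,-44.4,85.2,8.8,-6.2,-20.3,-22.1,42,-44.4,85.2,8.8,-6.2,-20.3,-22.1,42,-44.4,85.2,8.8,-6.2,-20.3,-22.1,42,-44.4,85.2,8.8,-6.2,-20.3,-22.1,42,-44.4,85.2,8.8,-6.2,-20.3,-22.1,42,-44.4,85.2,8.8,-6.2,-20.3,-22.1,42,-44.4,85.2,8.8,-6.2,-20.3,-22.1,42,-44.4,85.2,8.8,-6.2,-20.3,-22.1,42,-44.4,85.2,8.8,-6.2,-20.3,-22.1,42,-44.4,85.2,8.8,-6.2,-20.3,-22.1,42,-44.4,85.2,8.8,-6.2,-20.3,-22.1,42,-44.4,85.2,8.8])

```text
t: 4.35
position: [561.1, -329.3, 150.2]
ee_rot: [[0.054, 0.999, 0.001], [0.999, -0.054, 0.002], [0.002, 0.001, -1.0]]
wrist_force: [-0.3, 0.3, -0.2]
finger_gap: 87.9
gripper_force: 0.0
```

```bash
python3 - <<'E'
from h import *
from station import env
o,p,R=now()
print(o['t'],p,o['joint_positions'],np.round(R,3).tolist())
c=env.camera("wrist");np.savez("w1.npz",**c);cv2.imwrite("pics/w1.png",c["frame"][:,:,::-1])
P=cloud(c);m=mask(c,*COL["blue"])&(c["depth"]>0);q=P[m]
for a,b in((-10,10),(12,35),(58,90)):
    s=q[(q[:,2]>a)&(q[:,2]<b)]
    if len(s)>15:
        r=cv2.minAreaRect(s[:,:2].astype(np.float32));print("  z",a,b,len(s),np.round(r[0],1),np.round(r[1],1),round(r[2],1),s[:,2].mean().round(1))
print(delta(p,R,[563.5,-329.5,33],down(-3)))
E
```

```text
4.35 [ 561.12338614 -329.34714696  150.2475582 ] [-40.85416964  35.77808443  64.77777767   0.10263257  79.47848414
 -37.77877231] [[0.054, 0.999, 0.001], [0.999, -0.054, 0.002], [0.002, 0.001, -1.0]]
  z -10 10 6548 [ 508.1 -326.7] [ 71.9 119. ] 86.7 4.8
  z 12 35 1367 [ 508.6 -327.7] [ 73.9 119.2] 86.6 17.9
  z 58 90 738 [ 563.6 -330.3] [43.   8.9] 86.8 72.1
[-0.02, 0.23, 11.72, 0.03, -0.1, -0.09]
```

View pics/w1.png

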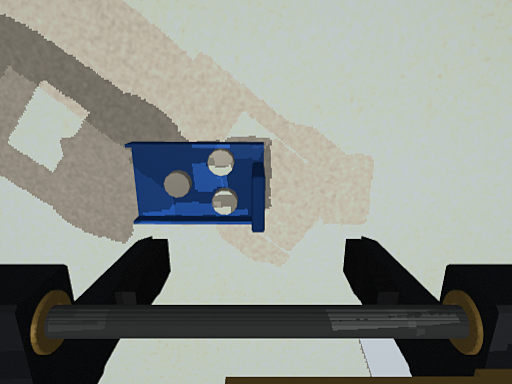

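The wrist view shows the tray at (200,183), its plate at (258,195) and the three pellets at (178,184), (221,162) and (225,202). The tray position agrees with the top view.

Request:
servo_tool(deltas=[-0.1,0.2,6,0,0,0,8.8,-0.1,0.2,9,0,0,0,8.8,-0.1,0.2,11,0,0,0,8.8,-0.1,0.2,11.5,0,0,0,8.8,-0.1,0.2,11.5,0,0,0,4,-0.1,0.2,11.5,0,0,0,2,-0.1,0.2,11.5,0,0,0,0,-0.1,0.2,11.5,0,0,0,0,-0.1,0.2,11.5,0,0,0,0,-0.1,0.2,11.5,0,0,0,0,-0.1,0.2,11.5,0,0,0,0,-0.1,0.2,11.5,0,0,0,0])

```text
t: 5.9
position: [563.2, -330.3, 35.6]
ee_rot: [[0.056, 0.998, 0.0], [0.998, -0.056, 0.0], [0.0, 0.0, -1.0]]
wrist_force: [-0.8, 0.6, 0.8]
finger_gap: 10.3
gripper_force: 0.4
```

Request:
servo_tool(deltas=[0,0,0,0,0,0,0,0,0,0,0,0,0,0,0,0,-0.3,0,0,0,0,0,0,-1,0,0,0,0,0,0,-2.5,0,0,0,0,0,0,-4.5,0,0,0,0,0,0,-7,0,0,0,0,0,0,-9.5,0,0,0,0,0,0,-12,0,0,0,0,0,0,-14,0,0,0,0,0,0,-15,0,0,0,0,0,0,-15,0,0,0,0])

```text
t: 7.4
position: [563.3, -330.4, 186.4]
ee_rot: [[0.056, 0.998, 0.001], [0.998, -0.056, -0.001], [-0.001, 0.001, -1.0]]
wrist_force: [0.1, 0.0, -0.7]
finger_gap: 9.3
gripper_force: 30.0
```

```bash
python3 - <<'E'
from h import *
o,p,R=now()
print(o['joint_positions'],o['gripper_force'],o['finger_gap'])
# level at yaw 90: tool so that grip (tcp) 
print(delta(p,R,[500,10,200],down(90)))
E
```

```text
[-4.07620244e+01  3.43560891e+01  6.12970652e+01  1.74033194e-02
  8.42656627e+01 -3.75595430e+01] 30.002872576005757 9.305872445847754
[33.63, -8.23, -1.39, 0.03, 0.09, -93.2]
```

Request:
servo_tool(deltas=[0.7,-0.2,0,0,0,-1.9,0,2.4,-0.6,-0.1,0,0,-6.5,0,5,-1.2,-0.2,0,0,-14,0,8.4,-2.1,-0.4,0,0,-23.5,0,12.1,-3,-0.5,0,0,-33.5,0,15.8,-3.9,-0.7,0,0,-44,0,19.8,-4.9,-0.8,0,0,-54.5,0,23.9,-5.8,-1,0,0,-65,0,27.6,-6.8,-1.1,0,0,-75,0,30.9,-7.6,-1.3,0,0,-84,0,33,-8.1,-1.4,0,0,-90.5,0,33.6,-8.2,-1.4,0,0,-93,0])

```text
t: 8.9
position: [499.5, 11.0, 199.2]
ee_rot: [[-1.0, -0.0, -0.001], [-0.0, 1.0, 0.0], [0.001, 0.0, -1.0]]
wrist_force: [-1.2, -0.3, -1.5]
finger_gap: 9.9
gripper_force: 30.0
```

```bash
python3 - <<'E'
from h import *
from station import env
o,p,R=now()
print(o['joint_positions'],o['gripper_force'],o['finger_gap'],p)
for n in("scene","top"):
    c=env.camera(n);np.savez(n+"1.npz",**c);cv2.imwrite(f"pics/{n}1.png",c["frame"][:,:,::-1])
# tilted: spout S=(500,-80,62)
for th in (20,55,58):
    t=np.radians(th)
    S=np.array([500,-75,62 if th>30 else 110.])
    g=S+np.array([0,115*np.cos(t)-48*np.sin(t),115*np.sin(t)+48*np.cos(t)])
    T=g+20*np.array([0,np.sin(t),-np.cos(t)])
    print(th,T,delta(p,R,T,tilt(down(90),-th)))
E
```

```text
[-1.23554573e+01  1.87858736e+01  8.60287282e+01  1.71487142e-02
  7.52367971e+01 -1.02372061e+02] 30.00239297747612 9.923220903471762 [499.45370826  10.95500885 199.24118386]
20 [500.          23.48808738 175.64370986] [-0.06, 1.25, 2.36, -19.97, -0.05, 0.0]
55 [500.         -31.97496706 172.26262531] [-0.06, -4.29, 2.7, -54.97, -0.05, -0.01]
58 [500.         -37.80463131 174.36327046] [-0.06, -4.88, 2.49, -57.97, -0.05, -0.01]
```

View pics/scene1.png

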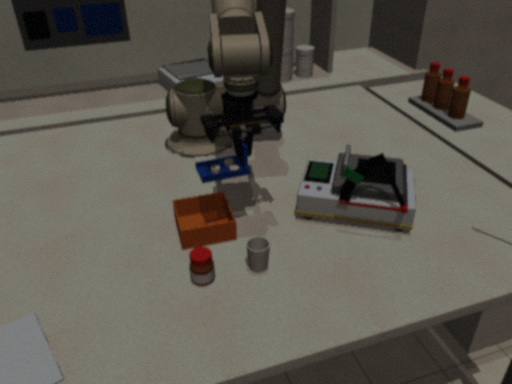

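The scene view shows the tray held level at (223,167), with pellets on it, next to the bin at (205,220). Next I tip it.

Request:
servo_tool(deltas=[0,0.6,1.2,-10,0,0,0,0,1.2,2.3,-20,0,0,0,0,0.7,2.5,-25,0,0,0,0,0,2.6,-30,0,0,0,0,-0.8,2.7,-35,0,0,0,0,-1.6,2.9,-40,0,0,0,0,-2.5,2.9,-45,0,0,0,0,-3.4,2.8,-50,0,0,0,0,-4.1,2.7,-54,0,0,0,0,-4.9,2.5,-58,0,0,0,0,-4.9,2.5,-58,0,0,0,0,-4.9,2.5,-58,0,0,0])

```text
t: 10.5
position: [500.0, -39.5, 174.5]
ee_rot: [[-1.0, 0.002, 0.004], [0.004, 0.531, 0.847], [0.0, 0.847, -0.531]]
wrist_force: [-0.6, 0.1, -1.3]
finger_gap: 9.8
gripper_force: 30.0
```

Request:
servo_tool(deltas=[0,0,0,0,0,0,0,0,0,0,0,0,0,0,0,0,0,0,0,0,0,0,0,0,0,0,0,0,0,0,0,0,0,0,0])

```text
t: 11.12
position: [500.0, -39.3, 174.6]
ee_rot: [[-1.0, 0.002, 0.003], [0.004, 0.53, 0.848], [-0.0, 0.848, -0.53]]
wrist_force: [-0.5, 0.4, -1.6]
finger_gap: 9.8
gripper_force: 30.0
```

```bash
python3 - <<'E'
from h import *
from station import env
o,p,R=now()
print(o['joint_positions'],o['gripper_force'],o['finger_gap'],p)
f=[]
for n in("scene","top"):
    c=env.camera(n);np.savez(n+"2.npz",**c);f.append(c["frame"][:,:,::-1])
a=f[0][120:280,120:300];b=f[1][140:280,240:400]
cv2.imwrite("pics/pour.png",np.hstack([cv2.resize(a,(400,356)),cv2.resize(b,(400,356))]))
E
```

```text
[ -38.8593039    33.82528106   87.21710535   42.33319684  100.39914322
 -137.14915679] 29.999097366817296 9.786762089726997 [500.0174485  -39.26114012 174.63228407]
```

View pics/pour.png

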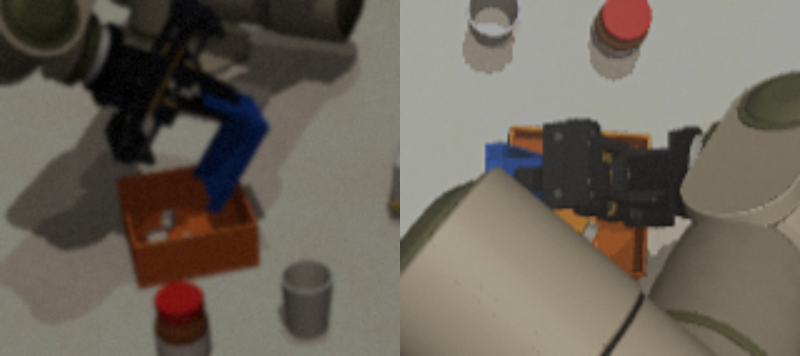

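The left panel shows the tray tipped with its spout in the bin and white pellets inside the bin at about (150,237), (167,213) and (183,228). I lift away, level the tray and go over the free bench at y ≈ -240.

```bash
python3 - <<'E'
from h import *
o,p,R=now()
print(delta(p,R,[500,-39,270],tilt(down(90),-58)))
print(delta(p,R,[500,-40,270],tilt(down(90),0)))
print(delta(p,R,[500,-240,220],tilt(down(90),0)))
E
```

```text
[-0.0, 8.1, -5.03, 0.01, 0.18, -0.1]
[-0.0, 8.05, -5.12, 58.01, 0.12, -0.18]
[-0.07, -6.79, -19.43, 58.01, 0.12, -0.18]
```

Request:
servo_tool(deltas=[0,4,-2.5,0,0,0,0,0,8,-5,0,0,0,0,0,8,-5,10,0,0,0,0,8,-5,20,0,0,0,0,8,-5,30,0,0,0,0,8,-5,40,0,0,0,0,6,-7,50,0.1,-0.2,0,0,3,-10,58,0.1,-0.2,0,0,0,-13,58,0.1,-0.2,0,0,-4,-17,58,0.1,-0.2,0,0,-6.8,-19.4,58,0.1,-0.2,0,0,-6.8,-19.4,58,0.1,-0.2,0])

```text
t: 12.72
position: [498.6, -241.5, 218.4]
ee_rot: [[-1.0, 0.003, -0.002], [0.003, 1.0, 0.002], [0.002, 0.002, -1.0]]
wrist_force: [-0.6, -0.4, -0.7]
finger_gap: 9.6
gripper_force: 30.0
```

```bash
python3 - <<'E'
from h import *
from station import env
o,p,R=now()
print(o['joint_positions'],o['gripper_force'],o['finger_gap'],p)
c=env.camera("wrist");np.savez("w2.npz",**c);P=cloud(c)
t=env.camera("top");np.savez("top3.npz",**t);s=env.camera("scene");np.savez("scene3.npz",**s);Q=cloud(t)
# tray underside tilt: floor plane in wrist camera
for nm,cc,PP in(("w",c,P),("t",t,Q)):
    m=mask(cc,*COL["blue"])&(cc["depth"]>0);q=PP[m]
    print(nm,m.sum(),np.percentile(q,[2,50,98],0).round(1).tolist())
f=lambda i:i[:,:,::-1]
cv2.imwrite("pics/chk.png",np.hstack([cv2.resize(f(c["frame"]),(400,300)),cv2.resize(f(t["frame"])[165:270,260:400],(400,300))]))
print(delta(p,R,[500,-240,35.6],down(90)))
E
```

```text
[-3.81012847e+01  2.31448070e+01  7.56612911e+01  3.43325072e-02
  8.13377226e+01 -1.27937068e+02] 30.00111676286906 9.62847152010579 [ 498.61801195 -241.48016775  218.40784027]
w 21609 [[462.5, -355.1, 186.1], [488.1, -299.8, 187.7], [533.4, -239.1, 255.8]]
t 137 [[463.9, -336.1, 183.6], [472.4, -317.0, 187.1], [483.5, -279.9, 202.5]]
[-0.17, 0.11, 18.28, 0.12, -0.09, -0.17]
```

View pics/chk.png

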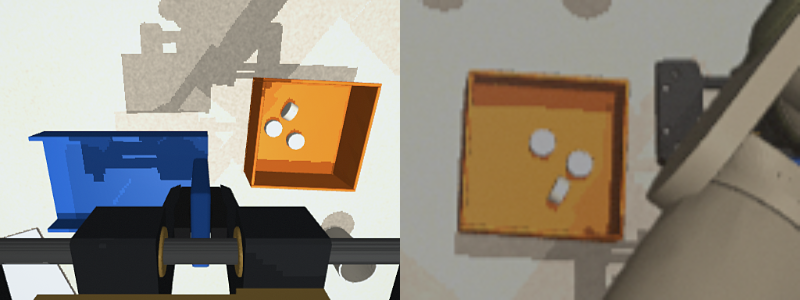

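All three pellets are in the bin, one of them on edge, and the tray is empty and level. I set it down.

Request:
servo_tool(deltas=[-0.1,0.1,5,0.1,-0.1,-0.2,0,-0.1,0.1,10,0.1,-0.1,-0.2,0,-0.1,0.1,14,0.1,-0.1,-0.2,0,-0.1,0.1,16.5,0.1,-0.1,-0.2,0,-0.1,0.1,17.7,0.1,-0.1,-0.2,0,-0.1,0.1,18.2,0.1,-0.1,-0.2,0,-0.1,0.1,18.2,0.1,-0.1,-0.2,0])

```text
t: 13.75
position: [500.7, -238.8, 38.4]
ee_rot: [[-1.0, -0.004, 0.003], [-0.004, 1.0, -0.002], [-0.003, -0.002, -1.0]]
wrist_force: [0.5, -0.5, -1.6]
finger_gap: 9.9
gripper_force: 30.0
```

Request:
servo_tool(deltas=[0,0,0.2,0,0,0,0,0,0,0.3,0,0,0,0,0,0,0.3,0,0,0,0])

```text
t: 14.12
position: [500.7, -239.0, 35.5]
ee_rot: [[-1.0, -0.004, 0.003], [-0.004, 1.0, -0.002], [-0.003, -0.002, -1.0]]
wrist_force: [-0.5, 1.4, 5.5]
finger_gap: 9.7
gripper_force: 30.0
```

Request:
servo_tool(deltas=[0,0,0,0,0,0,2,0,0,0,0,0,0,4,0,0,0,0,0,0,4,0,0,0,0,0,0,4,0,0,-3,0,0,0,4,0,0,-8,0,0,0,4,0,0,-14,0,0,0,4,0,0,-20,0,0,0,4,0,0,-25,0,0,0,4,0,0,-25,0,0,0,4])

```text
t: 15.38
position: [500.6, -238.9, 288.4]
ee_rot: [[-1.0, -0.004, 0.008], [-0.004, 1.0, -0.006], [-0.008, -0.006, -1.0]]
wrist_force: [-0.3, 0.6, -0.8]
finger_gap: 40.0
gripper_force: 0.0
```

```bash
python3 - <<'E'
from h import *
from station import env
o,p,R=now()
print(o['t'],o['joint_positions'],o['finger_gap'],p)
t=env.camera("top");Q=cloud(t);np.savez("top4.npz",**t)
q=Q[mask(t,*COL["blue"])&(t["depth"]>0)];q=q[(q[:,1]<-180)&(q[:,2]<100)]
print("tray",len(q),np.percentile(q,[2,50,98],0).round(1).tolist())
# analyser geometry, from both views
for n in("top0","scene0"):
    c=load(n+".npz");P=cloud(c);X=P.reshape(-1,3);ok=(c["depth"].ravel()>0)
    near=ok&(np.hypot(X[:,0]-525,X[:,1]-288)<65)&(X[:,2]>150)&(X[:,2]<175)
    b=X[near];xy=b[:,:2];mu=xy.mean(0);d=np.linalg.svd(xy-mu,full_matrices=False)[2][0];s=(xy-mu)@d
    r=cv2.minAreaRect(xy.astype(np.float32))
    print(n,"bar",len(b),r,b[:,2].max(),np.median(b[:,2]),d,np.ptp(s))
    r=c["frame"].reshape(-1,3).astype(int);g=mask(c,*COL["green"]).ravel()&ok&(X[:,2]>110);h=hsv(c).reshape(-1,3)
    red=ok&((h[:,0]<6)|(h[:,0]>174))&(h[:,1]>120)&(X[:,1]>150)&(X[:,0]>540)&(X[:,2]>20)
    print(" green",g.sum(),np.percentile(X[g],[5,50,95],0).round(1).tolist());print(" red",red.sum(),np.percentile(X[red],[5,50,95],0).round(1).tolist())
E
```

```text
15.375 [-3.77477628e+01  2.03168188e+01  6.84261524e+01  4.13076091e-03
  9.06618975e+01 -1.27964576e+02] 40.009135292915666 [ 500.55678307 -238.91843915  288.44539057]
tray 54 [[500.7, -351.5, -0.9], [513.7, -342.5, 3.2], [519.3, -326.7, 7.4]]
top0 bar 267 ((526.03466796875, 289.5479736328125), (12.958246231079102, 110.22844696044922), 56.52309036254883) 169.1665069347623 164.30074648664504 [-0.83924214  0.54375789] 110.23850791107171
 green 58 [[613.8, 231.4, 167.9], [620.4, 239.7, 180.5], [632.2, 250.8, 187.3]]
 red 49 [[626.9, 226.8, 88.3], [695.8, 355.9, 94.8], [709.1, 365.3, 158.8]]
scene0 bar 111 ((527.8095703125, 284.87725830078125), (11.61546516418457, 104.86884307861328), 57.06450653076172) 168.7891177632473 164.2931389254578 [ 0.83589951 -0.54888252] 104.87466044255183
 green 170 [[619.5, 230.1, 153.5], [631.3, 244.8, 168.6], [642.3, 261.3, 182.9]]
 red 249 [[610.6, 229.6, 83.4], [670.2, 304.4, 90.7], [709.1, 358.1, 181.6]]
```

```bash
python3 - <<'E'
from h import *
o,p,R=now()
print(delta(p,R,[526.5,288.5,260],down(56.9)))
E
```

```text
[-2.84, 52.7, 2.41, -0.11, 0.29, 33.31]
```

Request:
servo_tool(deltas=[-2.8,52.7,2.4,-0.1,0.3,33.3,7,-2.8,52.7,2.4,-0.1,0.3,33.3,7,-2.8,52.7,2.4,-0.1,0.3,33.3,7,-2.8,52.7,2.4,-0.1,0.3,33.3,7,-2.8,52.7,2.4,-0.1,0.3,33.3,7,-2.8,52.7,2.4,-0.1,0.3,33.3,7,-2.8,52.7,2.4,-0.1,0.3,33.3,7,-2.8,52.7,2.4,-0.1,0.3,33.3,7,-2.8,52.7,2.4,-0.1,0.3,33.3,7,-2.8,52.7,2.4,-0.1,0.3,33.3,7,-2.8,52.7,2.4,-0.1,0.3,33.3,7,-2.8,52.7,2.4,-0.1,0.3,33.3,7])

```text
t: 16.92
position: [526.1, 287.4, 259.7]
ee_rot: [[-0.837, 0.547, -0.003], [0.547, 0.837, 0.001], [0.003, -0.001, -1.0]]
wrist_force: [0.4, -0.2, -0.2]
finger_gap: 69.7
gripper_force: 0.0
```

```bash
python3 - <<'E'
from h import *
from station import env
o,p,R=now()
print(o['t'],o['joint_positions'],o['finger_gap'],p)
c=env.camera("wrist");np.savez("w3.npz",**c);P=cloud(c)
t=env.camera("top");np.savez("top5.npz",**t);Q=cloud(t)
q=Q[mask(t,*COL["blue"])&(t["depth"]>0)];q=q[(q[:,1]<-180)]
for a,b in((-10,12),(12,35),(58,90)):
    s=q[(q[:,2]>a)&(q[:,2]<b)]
    if len(s)>15: print("tray",a,cv2.minAreaRect(s[:,:2].astype(np.float32)),s[:,2].mean())
X=P.reshape(-1,3);near=(c["depth"].ravel()>0)&(np.hypot(X[:,0]-526,X[:,1]-288)<70)&(X[:,2]>152)&(X[:,2]<172)
b=X[near];print("bar",len(b),cv2.minAreaRect(b[:,:2].astype(np.float32)),np.percentile(b[:,2],98))
print(delta(p,R,[526.5,288.5,141.5],down(56.9)))
E
```

```text
16.925 [ 17.29606803  26.21882384  63.64524614   0.11400822  90.27727629
 -39.51831332] 69.69701507709398 [526.05989018 287.39581334 259.69932951]
tray -10 ((501.46258544921875, -299.389404296875), (71.29893493652344, 107.9998779296875), 0.5553148984909058) 3.488416448171496
tray 12 ((501.3702392578125, -291.29022216796875), (116.94857788085938, 71.48190307617188), 89.88455963134766) 17.339379253286644
tray 58 ((502.1742858886719, -238.02120971679688), (43.482940673828125, 10.275093078613281), 0.7012507915496826) 71.00605542607295
bar 2046 ((524.9832763671875, 288.1533203125), (11.783143043518066, 110.51285552978516), 57.1873893737793) 167.44897133241687
[-0.01, 0.12, 11.82, -0.04, -0.18, -0.09]
```

Request:
servo_tool(deltas=[0,0.1,5,0,0,0,7,0,0.1,9,0,0,0,7,0,0.1,11,0,-0.1,0,7,0,0.1,11.8,0,-0.2,0,6,0,0.1,11.8,0,-0.2,0,3,0,0.1,11.8,0,-0.2,0,0,0,0.1,11.8,0,-0.2,0,0,0,0.1,11.8,0,-0.2,0,0,0,0.1,11.8,0,-0.2,0,0,0,0.1,11.8,0,-0.2,0,0,0,0.1,11.8,0,-0.2,0,0,0,0.1,11.8,0,-0.2,0,0])

```text
t: 18.52
position: [525.2, 288.2, 142.0]
ee_rot: [[-0.838, 0.546, -0.002], [0.546, 0.838, -0.004], [-0.0, -0.004, -1.0]]
wrist_force: [-6.0, -8.5, 4.1]
finger_gap: 10.3
gripper_force: 29.5
```

```bash
python3 - <<'E'
from h import *
o,p,R=now()
print(o['finger_gap'],o['gripper_force'],o['wrist_force'],p,o['joint_positions'])
xa=np.array([.546,.838,0]);z=np.array([0,0,1.])
H=p+xa*155+z*(-72+18.7-0)   # hinge line relative to current grasp
H[2]=p[2]+18.7-72
for f in(.05,.1,.2,.3,.4,.5,.56):
    a=np.arctan2(72,155)+f;r=np.hypot(72,155)
    g=H-xa*r*np.cos(a)+z*r*np.sin(a)
    for th in (0,):print(f,delta(p,R,g-z*18.7,R))
E
```

```text
10.298622344697021 29.540344029664993 [-5.97492509 -8.5435193   4.09871602] [525.24180085 288.16771359 141.99523307] [ 17.5116783   31.4237472   74.69799724  -0.17455454  74.0657785
 -39.33722969]
0.05 [-0.0, 0.38, -0.77, 0.0, 0.0, 0.0]
0.1 [-0.0, 0.79, -1.51, 0.0, 0.0, 0.0]
0.2 [-0.0, 1.73, -2.94, 0.0, 0.0, 0.0]
0.3 [0.0, 2.8, -4.27, 0.0, 0.0, 0.0]
0.4 [0.0, 4.0, -5.49, 0.0, 0.0, 0.0]
0.5 [0.0, 5.32, -6.57, 0.0, 0.0, 0.0]
0.56 [0.0, 6.16, -7.16, 0.0, 0.0, 0.0]
```

Request:
servo_tool(deltas=[0,0.4,-0.8,0,0,0,0,0,0.8,-1.5,0,0,0,0,0,1.2,-2.2,0,0,0,0,0,1.7,-2.9,0,0,0,0,0,2.2,-3.6,0,0,0,0,0,2.8,-4.3,0,0,0,0,0,3.4,-4.9,0,0,0,0,0,4,-5.5,0,0,0,0,0,4.6,-6,0,0,0,0,0,5.3,-6.6,0,0,0,0,0,5.3,-6.6,0,0,0,0,0,5.3,-6.6,0,0,0,0])

```text
t: 20.02
position: [554.2, 332.8, 207.2]
ee_rot: [[-0.838, 0.546, -0.003], [0.546, 0.838, -0.004], [0.0, -0.005, -1.0]]
wrist_force: [-3.6, -6.5, -0.0]
finger_gap: 10.2
gripper_force: 29.9
```

```bash
cat > look.py <<'E'
from h import *
from station import env
import sys
k=sys.argv[1]
o,p,R=now()
print(o['t'],o['finger_gap'],o['gripper_force'],o['wrist_force'],p)
xa=np.array([.546,.838]);ya=np.array([-.838,.546]);H=np.array([525.2,288.2])+155*xa
for n in("scene","top","wrist"):
    c=env.camera(n);np.savez(n+k+".npz",**c);P=cloud(c);h=hsv(c)
    L=np.stack([(P[...,:2]-H)@xa,(P[...,:2]-H)@ya,P[...,2]-88],-1)
    ok=(c["depth"]>0)&(abs(L[...,1]+112)<25)&(L[...,0]>-200)&(L[...,0]<30)&(L[...,2]>-30)
    red=ok&((h[...,0]<6)|(h[...,0]>174))&(h[...,1]>120);gr=ok&mask(c,*COL["green"])
    for nm,m in(("red",red),("green",gr)):
        q=L[m]
        if len(q)<5: continue
        r=np.hypot(q[:,0],q[:,2]);s=q[r>100];a=np.arctan2(s[:,2],-s[:,0])
        if len(s)>3: print(n,nm,len(s),"ang pct10/50/90",np.percentile(a,[10,50,90]).round(3),"mid r",np.median(np.hypot(s[:,0],s[:,2])).round(),"y",np.median(s[:,1]).round())
    if n=="scene": cv2.imwrite(f"pics/lid{k}.png",cv2.resize(c["frame"][120:240,280:440,::-1],(800,600),interpolation=cv2.INTER_CUBIC))
E
python3 look.py 6
```

```text
20.025 10.163729453403219 29.91350680589676 [-3.63997486 -6.51297852 -0.03998943] [554.21253283 332.78847716 207.22057579]
scene red 97 ang pct10/50/90 [0.428 0.506 0.9  ] mid r 139.0 y -119.0
scene green 130 ang pct10/50/90 [0.505 0.57  0.602] mid r 162.0 y -113.0
top red 32 ang pct10/50/90 [0.51  0.532 0.885] mid r 137.0 y -118.0
top green 63 ang pct10/50/90 [0.497 0.59  0.61 ] mid r 172.0 y -108.0
wrist red 29 ang pct10/50/90 [0.532 0.538 0.76 ] mid r 105.0 y -118.0
```

View pics/lid6.png

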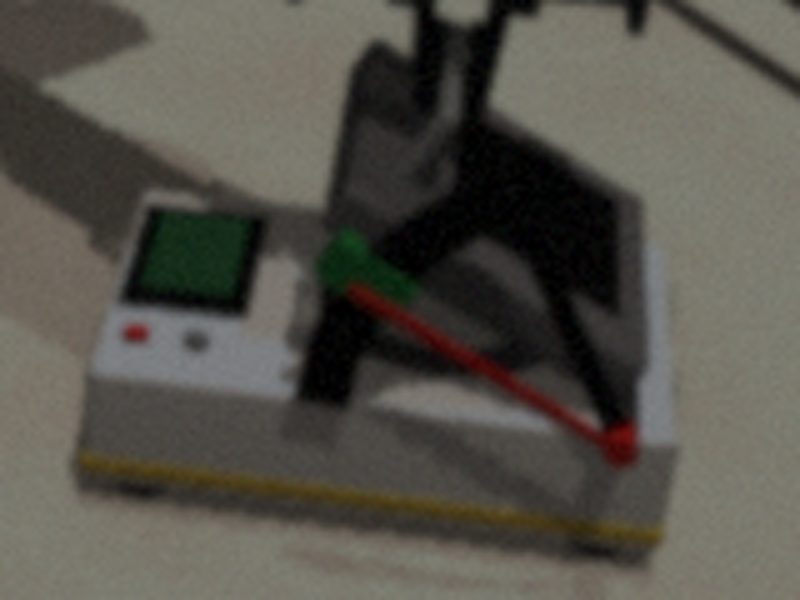

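The pointer tip (350,290) is at the lower edge of the green band, whose centre is about (365,265). It needs about 0.08 rad more.

Request:
servo_tool(deltas=[0,0.4,-0.3,0,0,0,0,0,0.8,-0.6,0,0,0,0,0,1.2,-0.9,0,0,0,0,0,1.2,-0.9,0,0,0,0,0,1.2,-0.9,0,0,0,0,0,1.2,-0.9,0,0,0,0])

```text
t: 20.92
position: [560.8, 343.0, 215.6]
ee_rot: [[-0.838, 0.546, -0.003], [0.546, 0.837, -0.004], [0.001, -0.005, -1.0]]
wrist_force: [-3.4, -4.6, -4.1]
finger_gap: 10.3
gripper_force: 30.3
```

```bash
python3 look.py 7
```

```text
20.925 10.277920106081925 30.326324701309204 [-3.43427833 -4.63839924 -4.09385723] [560.81829526 342.98803986 215.62096327]
scene red 83 ang pct10/50/90 [0.557 0.601 1.075] mid r 131.0 y -118.0
scene green 91 ang pct10/50/90 [0.471 0.533 0.593] mid r 166.0 y -113.0
top red 33 ang pct10/50/90 [0.601 0.619 0.957] mid r 139.0 y -118.0
top green 58 ang pct10/50/90 [0.487 0.588 0.613] mid r 171.0 y -107.0
wrist red 4 ang pct10/50/90 [0.842 0.85  0.854] mid r 119.0 y -88.0
```

View pics/lid7.png

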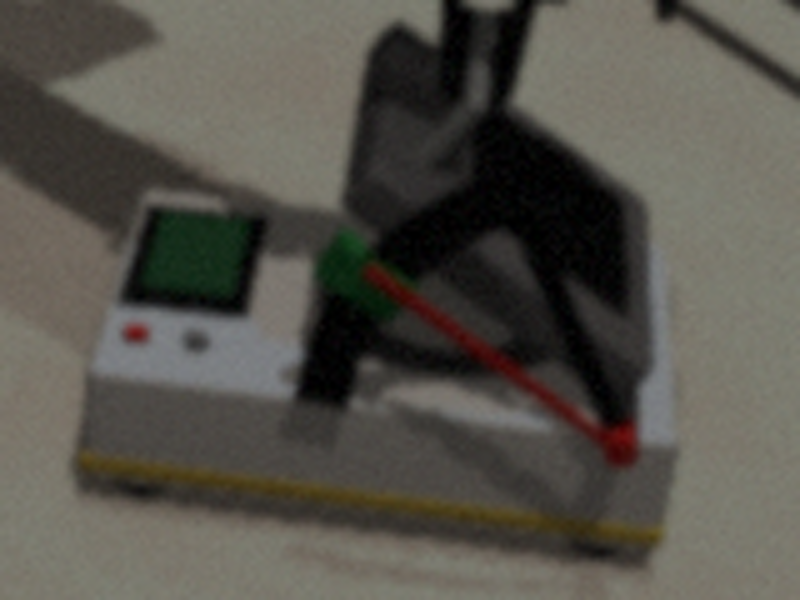

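The pointer tip (370,270) now lies over the green band. I check the mid-band angle on the unobstructed first pictures and on the pointer line.

```bash
python3 - <<'E'
from h import *
xa=np.array([.546,.838]);ya=np.array([-.838,.546]);H=np.array([525.2,288.2])+155*xa
for k in("scene0","top0","scene7","top7"):
    c=load(k+".npz");P=cloud(c);h=hsv(c)
    L=np.stack([(P[...,:2]-H)@xa,(P[...,:2]-H)@ya,P[...,2]-88],-1)
    ok=(c["depth"]>0)&(abs(L[...,1]+112)<14)&(L[...,0]>-200)&(L[...,2]>-30)
    r=np.hypot(L[...,0],L[...,2]);a=np.arctan2(L[...,2],-L[...,0])
    g=ok&mask(c,(45,80,20),(80,255,255))&(r>125)&(r<182)
    print(k,"green",g.sum(),np.percentile(a[g],[2,5,50,95,98]).round(3),"r<160",np.percentile(a[g&(r<160)],[3,50,97]).round(3) if (g&(r<160)).sum() else "")
    red=ok&((h[...,0]<8)|(h[...,0]>172))&(h[...,1]>100)&(r>60)&(r<165)
    print("  red",red.sum(),np.percentile(a[red],[10,50,90]).round(3))
    # pixel-projected angle on plane y=-113 by ray intersection of the colour masks (no depth)
    K=c["mtx"];v,u=np.indices(r.shape);d=np.stack([(u-K[0,2])/K[0,0],-(v-K[1,2])/K[1,1],-np.ones(r.shape)],-1)@c["attitude"].T
    n=np.r_[ya,0]
    for nm,y0,m in(("green",-106,g),("red",-118,red)):
        s=(y0-(c["eye"][:2]-H)@ya)/(d@n);X=c["eye"]+d*s[...,None]
        b=np.arctan2(X[...,2]-88,-((X[...,:2]-H)@xa));print("   ray",nm,np.percentile(b[m],[3,50,97]).round(3))
E
```

```text
scene0 green 205 [0.449 0.458 0.543 0.61  0.616] r<160 [0.449 0.54  0.616]
  red 162 [-0.01   0.022  0.975]
   ray green [0.427 0.519 0.605]
   ray red [-0.035  0.024  1.105]
top0 green 78 [0.463 0.473 0.582 0.629 0.687] r<160 [0.426 0.612 0.723]
  red 17 [1.000e-03 2.700e-02 1.172e+00]
   ray green [0.205 0.607 0.814]
   ray red [-1.977e+00  1.000e-03  1.390e-01]
scene7 green 134 [0.458 0.462 0.519 0.612 0.621] r<160 [0.458 0.497 0.626]
  red 151 [0.551 0.6   0.96 ]
   ray green [0.428 0.497 0.61 ]
   ray red [0.33  0.59  1.121]
top7 green 81 [0.47  0.471 0.584 0.643 0.687] r<160 [0.454 0.614 0.722]
  red 46 [0.601 0.626 0.993]
   ray green [0.206 0.619 0.818]
   ray red [-1.926  0.6    0.709]
```

The band runs from about 0.45 to 0.62, so its middle is about 0.54. The pointer measures about 0.59 on the same scale, so I lower it by about 0.05 rad.

Request:
servo_tool(deltas=[0,-0.2,0.2,0,0,0,0,0,-0.5,0.3,0,0,0,0,0,-0.7,0.5,0,0,0,0,0,-0.7,0.5,0,0,0,0,0,-0.7,0.5,0,0,0,0,0,-0.7,0.5,0,0,0,0,0,-0.7,0.5,0,0,0,0,0,-0.7,0.5,0,0,0,0])

```text
t: 22.08
position: [557.3, 337.5, 211.3]
ee_rot: [[-0.838, 0.546, -0.002], [0.546, 0.838, -0.003], [0.0, -0.003, -1.0]]
wrist_force: [-2.8, -5.2, -3.1]
finger_gap: 9.9
gripper_force: 30.2
```

```bash
python3 look.py 8; python3 - <<'E'
from h import *
c=load("top8.npz");P=cloud(c)
o=biggest(mask(c,*COL["orange"])&(P[...,0]>150));w=(hsv(c)[...,1]<60)&(hsv(c)[...,2]>120)
u=np.argwhere(o);a,b=u.min(0),u.max(0);n,l,s,ce=cv2.connectedComponentsWithStats(w[a[0]:b[0],a[1]:b[1]].astype(np.uint8))
for i in range(1,n):
    if s[i,4]>20: x,y=ce[i].round().astype(int)+a[::-1];print("pellet",P[y,x].round())
q=P[o];print(cv2.minAreaRect(q[q[:,2]>50][:,:2].astype(np.float32)),np.percentile(q[:,2],99))
E
```

```text
22.075 9.877711744380829 30.15180453658104 [-2.78695678 -5.16615256 -3.07792325] [557.25500387 337.46876832 211.27889457]
scene red 77 ang pct10/50/90 [0.52  0.549 0.873] mid r 134.0 y -119.0
scene green 103 ang pct10/50/90 [0.487 0.574 0.601] mid r 165.0 y -112.0
top red 35 ang pct10/50/90 [0.557 0.578 0.946] mid r 140.0 y -117.0
top green 57 ang pct10/50/90 [0.497 0.588 0.61 ] mid r 171.0 y -108.0
wrist red 12 ang pct10/50/90 [0.573 0.58  0.809] mid r 102.0 y -118.0
pellet [557. -30.  -3.]
pellet [ 582. -148.    0.]
pellet [ 516. -104.   18.]
pellet [ 496. -135.   17.]
pellet [ 471. -118.   30.]
((465.7233581542969, -73.21944427490234), (190.31582641601562, 208.75982666015625), 86.54161071777344) 62.832113490085106
```

```bash
python3 -c "
from station import env
print(env.finish_job())"
```

```text
the job is handed in; nothing more can be done
None
```

I handed the job in, and no verdict came back: by my last measurements the three pellets are in the upright bin, the empty tray is flat on the bench and released, and the gripper holds the lid at about 0.55 rad (band middle about 0.54).

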